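# Tip one set of bend-test rollers from the counting tray into the parts cup

### The job

Pick up the counting tray by its handle and tip it front-down, just far enough, so that the three rollers of the front row, one set for the bend test, roll off over the lip into the steel parts cup, while the three behind the rib stay in the tray. Then set the tray down level on the worktop, clear of the other things, and let go. Leave the cup standing where it is, leave the other things alone, and do not touch the cleaned rollers with the gripper.

Things in the scene. Friction and masses are not known exactly. Their poses are not given: they have to be found in the camera images.
- tray: loose two-bay counting tray of bent aluminium sheet, 128 mm long (its x), 78 mm wide (its y), 0.25 kg empty, 0.67 kg full, carried by the white plastic bar over its middle. Origin on its underside, z up; its front (pouring) edge is at its own -x end. Floor 3 mm thick, side and back walls 20 mm high. Front bay x -50 to +4 mm, back bay x +6 to +63 mm
- tray_rib (a point): middle of the top of the folded rib across the tray between the two bays, 5 mm proud of the floor, upright in front, its back flank sloping at 35 degrees; it holds the back row while the tray is tipped front-down by up to about 32 degrees; tipped beyond about 35 to 40 degrees that row rolls over it too. Axes as the tray's
- tray_grip (a point): centre of the tray's white plastic handle bar, 54 mm above the tray's underside; the bar runs along the tray's y, 66 mm long between two straps, 18 mm thick (along the tray's x), 22 mm high, nothing above it; its centre is 35 mm above the tops of the rollers, and about 40 mm above the loaded tray's centre of mass. Axes as the tray's
- tray_lip (a point): middle of the upper front edge of the lip, over which the rollers leave; 69 mm in front of the handle bar's centre and 48 mm below it. The lip is the floor's front 13 mm bent up 15 degrees; it alone holds the front row, which rolls off when the tray is tipped front-down by some 15 to 25 degrees. The way out is 66 mm wide. Axes as the tray's
- cup: loose round open steel parts cup, 0.45 kg, 70 mm high, 145 mm over the rolled rim, 134 mm inside at the mouth and 114 mm inside at the bottom; origin at the centre of its underside, z up
- cup_mouth (a point): centre of the cup's mouth, level with the rim, 70 mm above the worktop
- front_roller_0: front row, nearest the lip: bored roller of dark blackened steel, a cylinder 16 mm in diameter and 60 mm long; origin at its centre, its own y along its length; it rolls freely
- front_roller_1: front row, middle: bored roller of dark blackened steel, a cylinder 16 mm in diameter and 60 mm long; origin at its centre, its own y along its length; it rolls freely
- front_roller_2: front row, next to the rib: bored roller of dark blackened steel, a cylinder 16 mm in diameter and 60 mm long; origin at its centre, its own y along its length; it rolls freely
- back_roller_0: back row, next to the rib: bored roller of dark blackened steel, a cylinder 16 mm in diameter and 60 mm long; origin at its centre, its own y along its length; it rolls freely
- back_roller_1: back row, middle: bored roller of dark blackened steel, a cylinder 16 mm in diameter and 60 mm long; origin at its centre, its own y along its length; it rolls freely
- back_roller_2: back row, next to the back wall: bored roller of dark blackened steel, a cylinder 16 mm in diameter and 60 mm long; origin at its centre, its own y along its length; it rolls freely
- bend_support: bystander: bend-test support, a steel base 50 x 140 mm with two roller posts, 43 mm high, lying to the right; origin at the centre of its underside
- screw_bin: bystander: small open yellow bin of screws, 66 x 100 x 32 mm; origin at the centre of its underside
- micrometer: bystander: micrometer lying flat, 48 x 148 x 17 mm; origin at the centre of its underside
Mind the look-alikes: they are no part of the job. Leave any purple look-alike of the back_roller_1 alone.

How it is judged:
By the outcome, as a careful person would: the job done as asked, in the order asked, and still so for the second after the job is handed in, with the robot touching nothing.
It also fails if it takes over 61 s, if anything falls off the work surface, if the arm or the gripper's body presses on something with over 40 N, if the wrist force passes 120 N, or if a joint passes its speed limit or range.

### The arm

A 7-joint arm with a two-finger parallel gripper is mounted at the origin on a cart in front of the work surface, level with it; the furniture and walls round the work are solid. World frame = base frame: x ahead of the robot, y to its left, z up, the work surface at z = 0. Lengths are in mm, angles in rad, forces in N, time in s.
With the tool pointing down it reaches from about 400 to 850 mm from the base axis. Payload 4.5 kg.
Tool frame: the origin (TCP) lies midway between the tips of the shut fingers; the grasp point (between the pads) lies 19 mm behind it; z points along the fingers, y is the line along which they close (so a half turn about z gives the same grasp; the last joint's range is limited). The gripper opens to 85 mm and grips with 20 to 120 N. Pads are 22 mm wide; open, the fingers measure 114 mm over their backs; the gripper's body (76 mm by 85 mm) begins 54 mm behind the grasp point. The pads swing forward as they close: fully open they stand 13 mm farther back than shut.
Start: joints at [1.268, 0.689, -0.195, 1.565, 0.157, 0.902, -0.215], TCP at [206.573, -589.9, 231.317] pointing down, gripper open.
Joint ranges: [-3.01, 3.01], [-0.46, 2.08], [-1.47, 1.51], [0.13, 2.56], [-1, 4.14], [0.04, 2.09], [-2.66, 2.66]. Speed limits (rad/s): [2.57, 2.57, 3.14, 3.14, 3.14, 3.14, 3.14].

### API

Orientations are given as a unit quaternion [x, y, z, w].
In Python, from bench import * gives the robot as it stands.
- The arm moves only by the tool apply_moves, never from a script. Its argument "increments" is a list of rows, each a list of 4 numbers: the shift along the tool's x, y, z in units of 50 mm (1.0 is 50 mm), then the turn about the tool's z in units of 8 degrees (1.0 is 8 degrees). A call has 1 to 10 rows; each row shifts and turns the commanded pose from where the row before left it, along the tool's axes as they then stand; what a row does not reach is not made up. A row lasts 1/10 s, in which the tool goes at most 50 mm and 8.59 degrees, less where a joint would pass 70% of its speed; a pose out of reach is approached as far as the arm can. A call is refused whole if a number of a shift passes 1 or a number of a turn 1, either way. A call with a gripper value outside its range is refused whole. "fingers" is the gripper's target within -1 to 1 (fully open at 1, half-way at 0, shut at -1), set as the call begins (left out, the last holds). The fingers move at their own pace and stop on an object; "grip_force" is the grip in N (left out, the last holds). Time passes only in rows, so rows that do not move let the fingers close. It gives the time, the measured TCP pose, the force, the opening and the grip force at its end, in the units of the state.
- get_obs(): the state, without advancing time (a new reading comes with each control period).
- snapshot(name): name is "scene" or "top" or "wrist"; returns the picture (384x512x3 uint8, red, green, blue); there is no depth.
- camera_info(name): a dict with "fx", "fy", "cx", "cy" (pixels), "k1" (the pictures are not rectified: a ray, as slopes to the right and down, at radius r is drawn at 1 + k1 r^2 times it, then the intrinsics apply), "camera_from_world" (4x4, takes a point from world to camera coordinates); the wrist camera has in their place "tool_from_camera" (4x4, takes a point from camera to tool coordinates, whose origin is the TCP and whose axes are the flange's). Camera axes: x right, y up, looking along -z (the intrinsics and any distortion apply to the point x, -y, -z); pixel columns grow to the right and rows downward; lengths in mm; the calibration is good to about 2 mm. A picture is of the moment at which its call begins: read the wrist's pose just before it. camera_info takes no time and is no camera call.
- finish_job(): hands the job in; it is judged then, once.
Trained networks look in the newest picture that a camera, given by its name, has taken for a name from the list of things; names that differ only in an ending like _2 or _b are one class to them, and where a whole thing is asked for, a point or a joint stands for the part that bears it (a point fixed in the world has none). Each returns a list of dicts, best first, with "p" (0 to 1); they miss things now and then, are a little off and sometimes report something else, mostly with a low value. They report only what shows in the picture. A call takes as long as a camera call. They do not tell look-alikes from the thing itself.
- masks_of(target, camera): "pixels" (384x512 bool, what is visible of it) and "uv" ([column, row] in pixels, amid what is visible of it).
The state is a dict: "time_s": time; "qpos": joint angles; "dq": joint speeds; "joint_efforts": joint torques, N m; "eef_pos": TCP position; "eef_rot": TCP orientation; "contact_force": force on the tool from outside, world axes, zero at the start; "torque": the same for the moment, N m; "finger_gap": finger opening in mm; "grasp_force": force on a finger pad.
Only numpy, scipy, OpenCV 4.12 (cv2) and the standard library are available. Lean on these libraries where they do the work, as an engineer would, in place of code of your own. Each camera call takes 0.05 s, during which the arm holds its last target. There are 200 camera calls.

## Working session

There is one attempt and no reset: what is moved stays moved. The work goes in short steps, Python scripts to look and compute and a tool call to move; the robot and the scene stay as the last step left them, time stands still between calls to the robot, and variables do not carry over. Pictures are saved under pics/ and viewed, at most 10 in all, crops included, and the job is handed in when it is done.

Besides the shell and the picture viewer there is one more tool, called as name([rows], argument=value, ...), one row to a line, values as JSON. apply_moves: Moves the arm, as the interface text tells. Its arguments: {"type":"object","properties":{"increments":{"type":"array"},"fingers":{"type":"number"},"grip_force":{"type":"number"}},"required":["increments"]}

```bash
ls; mkdir -p pics
python3 - <<'E'
from bench import *
import cv2, numpy as np
o=get_obs(); print(o)
ims=[]
for n in ("scene","top"):
    im=snapshot(n); ims.append(im); cv2.imwrite(f"pics/{n}0.png",im[...,::-1])
    print(n,camera_info(n))
    for t in ("tray","tray_grip","cup","front_roller_0","bend_support","screw_bin","micrometer"):
        for d in masks_of(t,n)[:7]: print(n,t,round(d["p"],2),np.round(d["uv"]),d["pixels"].sum())
print(camera_info("wrist"))
E
```

```text
pics
{'time_s': 0.0, 'qpos': array([ 1.26778453,  0.69000033, -0.19450881,  1.56636911,  0.15730032,
        0.90249727, -0.2150864 ]), 'dq': array([ 0.00088034,  0.00113132, -0.00155208,  0.00083009,  0.00074902,
       -0.00161351, -0.00015595]), 'joint_efforts': array([ 2.87847263e-05, -5.39616036e+01, -1.26669187e+00, -1.58544999e+01,
        9.06026893e-03,  9.48834757e-03, -1.02618534e-05]), 'eef_pos': array([ 206.27907678, -589.27511502,  230.46703982]), 'eef_rot': array([ 9.85844616e-01,  1.67658903e-01, -2.26086756e-04, -9.13603651e-04]), 'contact_force': array([-0.97469112, -0.04887779, -0.86450497]), 'torque': array([0.07633763, 0.01192157, 0.01383672]), 'grasp_force': 0.0, 'finger_gap': 85.50140359036082}
scene {'fx': 498.0738161569587, 'fy': 498.0738161569587, 'cx': 256.55293409565616, 'cy': 193.24389393466294, 'k1': -0.21368583671387675, 'camera_from_world': array([[-9.45718746e-01, -3.24800540e-01,  1.09846366e-02,
         5.19253800e+02],
       [ 2.75638896e-01, -7.83752708e-01,  5.56556279e-01,
        -1.71719116e+02],
       [-1.72160541e-01,  5.29373500e-01,  8.
[... 942 characters left out ...]
 0.74 [151. 208.] 2317
top front_roller_0 0.68 [253. 237.] 122
top bend_support 0.8 [366. 270.] 919
top screw_bin 0.86 [280. 132.] 897
top micrometer 0.56 [203. 154.] 295
top micrometer 0.37 [150. 202.] 2312
{'fx': 290.1714982452897, 'fy': 290.1714982452897, 'cx': 257.57768431172343, 'cy': 186.42833149935944, 'k1': 0.004174126223202322, 'tool_from_camera': array([[-6.06819680e-04,  9.58894223e-01,  2.83763108e-01,
         7.26092001e+01],
       [ 9.99999814e-01,  5.98115170e-04,  1.17317529e-04,
         3.23793453e-01],
       [-5.72279192e-05,  2.83763127e-01, -9.58894407e-01,
        -1.41935976e+02],
       [ 0.00000000e+00,  0.00000000e+00,  0.00000000e+00,
         1.00000000e+00]])}
```

Run:
```python
import cv2
a=cv2.imread("pics/top0.png")[90:330,70:450]; cv2.imwrite("pics/topc.png",cv2.resize(a,None,fx=2.1,fy=2.1,interpolation=2))
```

```text
(no output)
```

View pics/topc.png

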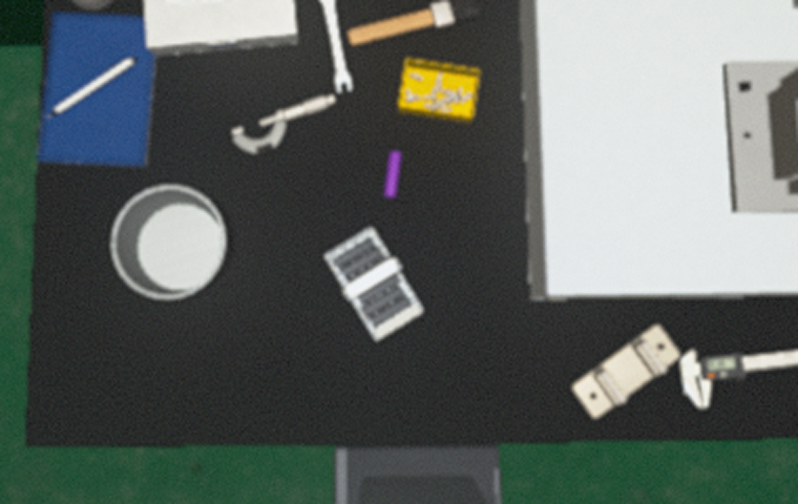

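View pics/scene0.png

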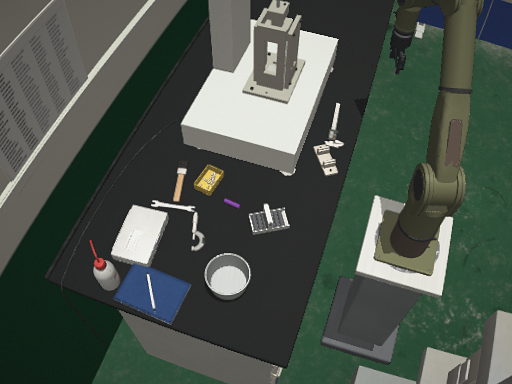

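The scene shows the tray with its white bar at top (247,226), with a bare lip strip at its lower right end (about 260,244). The cup is at (151,208), the yellow bin at (280,132), the micrometer at (203,154) and the bend support at (366,270). The purple look-alike roller lies loose at (257,173).

The moves allow no tilt. I will grip the bar along its length (66 mm, gripper opens to 85) so the tray can pivot in the pads, and tip it against the cup rim behind the handle.

```bash
cat > h.py <<'E'
from bench import *
import cv2, numpy as np
from scipy.spatial.transform import Rotation as R
def cam(n,o=None):
    c=camera_info(n)
    if n=="wrist":
        T=np.eye(4); T[:3,:3]=R.from_quat(o["eef_rot"]).as_matrix(); T[:3,3]=o["eef_pos"]
        W=T@c["tool_from_camera"]
    else: W=np.linalg.inv(c["camera_from_world"])
    return c,W
def back(uv,z,n,o=None):
    c,W=cam(n,o); uv=np.atleast_2d(uv).astype(float)
    K=np.array([[c["fx"],0,c["cx"]],[0,c["fy"],c["cy"]],[0,0,1]])
    s=cv2.undistortPoints(uv.reshape(-1,1,2),K,np.array([c["k1"],0,0,0.])).reshape(-1,2)
    d=np.c_[s[:,0],-s[:,1],-np.ones(len(s))]@W[:3,:3].T
    t=(z-W[2,3])/d[:,2]
    return W[:3,3]+t[:,None]*d
def proj(P,n,o=None):
    c,W=cam(n,o); p=np.atleast_2d(P)-W[:3,3]; p=p@W[:3,:3]
    s=np.c_[p[:,0],-p[:,1]]/-p[:,2:]; s=s*(1+c["k1"]*(s**2).sum(1,keepdims=True))
    return s*[c["fx"],c["fy"]]+[c["cx"],c["cy"]]
def outline(m,z,n,o=None):
    cs=max(cv2.findContours(m.astype(np.uint8),cv2.RETR_EXTERNAL,cv2.CHAIN_APPROX_NONE)[0],key=len)
    return back(cs[:,0,:],z,n,o)
def axis(m,z,n,o=None):
    "centre, size, long-axis angle (deg)"
    (c,(a,b),t)=cv2.minAreaRect(outline(m,z,n,o)[:,:2].astype(np.float32))
    if b>a: a,b,t=b,a,t+90
    return np.array(c),a,b,(t+90)%180-90
def best(t,n): 
    d=masks_of(t,n); return d[0]["pixels"] if d else None
def tool(o):
    M=R.from_quat(o["eef_rot"]).as_matrix(); return o["eef_pos"],M
def togo(P,yaw,o):
    "steps for the moves: shift in tool axes (units), turn in units; yaw = wanted world angle of tool y, deg, mod 180"
    p,M=tool(o); cur=np.degrees(np.arctan2(M[1,1],M[0,1]))
    dz=-((yaw-cur+90)%180-90)
    return M.T@(np.array(P)-p)/50, dz/8, cur
E
python3 - <<'E'
from h import *
im=snapshot("top")
g=best("tray_grip","top"); print("grip",axis(g,65,"top"))
m=best("cup","top"); P=outline(m,70,"top")[:,:2].astype(np.float32); print("cup",cv2.minEnclosingCircle(P),cv2.fitEllipse(P))
for t,z in(("screw_bin",32),("bend_support",20),("micrometer",10)): print(t,axis(best(t,"top"),z,"top"))
c,*_=axis(g,65,"top"); o=get_obs(); print(o["time_s"],togo([*c,250],45,o))
print(back([[257,173]],8,"top"), back([[260,244]],5,"top"))
E
```

```text
Traceback (most recent call last):
  File "h.py", line 27, in axis
    (c,(a,b),t)=cv2.minAreaRect(outline(m,z,n,o)[:,:2].astype(np.float32))
                                ~~~~~~~^^^^^^^^^
  File "h.py", line 23, in outline
    cs=max(cv2.findContours(m.astype(np.uint8),cv2.RETR_EXTERNAL,cv2.CHAIN_APPROX_NONE)[0],key=len)
                            ^^^^^^^^
AttributeError: 'NoneType' object has no attribute 'astype'
```

Missed this time; retry on misses.

```bash
cat >> h.py <<'E'
def best(t,n,k=4):
    for _ in range(k):
        d=masks_of(t,n)
        if d: return d[0]["pixels"]
        snapshot(n)
E
python3 - <<'E'
from h import *
im=snapshot("top")
g=best("tray_grip","top"); print("grip",axis(g,65,"top"))
m=best("cup","top"); P=outline(m,70,"top")[:,:2].astype(np.float32); print("cup",cv2.minEnclosingCircle(P),cv2.fitEllipse(P))
for t,z in(("screw_bin",32),("bend_support",20),("micrometer",10)):
    b=best(t,"top"); print(t,None if b is None else axis(b,z,"top"))
c,*_=axis(g,65,"top"); o=get_obs(); print(o["time_s"],togo([*c,250],45,o))
print(back([[257,173]],8,"top"), back([[260,244]],5,"top"))
E
```

```text
grip (array([487.5803833 ,  85.94648743]), 76.04789733886719, 37.409393310546875, -66.13270568847656)
cup ((531.4534301757812, 338.0857238769531), 72.29724884033203) ((531.9733276367188, 338.1983642578125), (139.8595733642578, 141.6636199951172), 170.2511444091797)
screw_bin (array([734.77130127,  -7.05060959]), 100.96405029296875, 73.5584716796875, 78.70480346679688)
bend_support (array([ 363.46405029, -242.10690308]), 137.44203186035156, 52.8464469909668, -54.6065673828125)
micrometer (array([691.36315918, 198.23808289]), 142.70787048339844, 47.7900390625, -70.17684745788574)
1.2 (array([  9.77161601, -10.90033748,  -0.37444986]), np.float64(8.037221075678719), np.float64(-70.70223139457025))
[[626.40226291  54.45080275   8.        ]] [[427.89391769  48.7119074    5.        ]]
```

apply_moves([
  [0.6,-0.2,0],
  [0.7,-0.4,0],
  [0.7,-0.5,0],
  [0.6,-0.6,0],
  [0.5,-0.6,0],
  [0.5,-0.6,0],
  [0.5,-0.6,0],
  [0.5,-0.6,0],
  [0.5,-0.6,0],
  [0.5,-0.6,0],
], fingers=1)

```text
invalid input
```

apply_moves([
  [0.6,-0.2,0,0],
  [0.7,-0.4,0,0],
  [0.7,-0.5,0,0],
  [0.6,-0.6,0,0],
  [0.5,-0.6,0,0],
  [0.5,-0.6,0,0],
  [0.5,-0.6,0,0],
  [0.5,-0.6,0,0],
  [0.5,-0.6,0,0],
  [0.5,-0.6,0,0],
], fingers=1)

```text
time_s: 2.2
eef_pos: [383.9, -245.9, 231.6]
eef_rot: [0.986, 0.168, 0.0, 0.0]
contact_force: [0.9, 0.1, -1.0]
finger_gap: 85.6
grasp_force: 0.0
```

apply_moves([
  [0.5,-0.6,0,0],
  [0.5,-0.6,0,0],
  [0.5,-0.6,0,0],
  [0.5,-0.6,0,0],
  [0.5,-0.6,0,0],
  [0.5,-0.6,0,0],
  [0.5,-0.6,0,0],
  [0.3,-0.5,0,0],
  [0.2,-0.5,0,0],
  [0,0,0,0],
])

```text
time_s: 3.2
eef_pos: [486.6, 69.4, 231.5]
eef_rot: [0.985, 0.171, 0.001, -0.001]
contact_force: [0.2, -0.0, -0.1]
finger_gap: 85.3
grasp_force: 0.0
```

Run:
```python
from h import *
o=get_obs(); im=snapshot("wrist"); cv2.imwrite("pics/w1.png",im[...,::-1])
print(o["time_s"],o["eef_pos"],o["qpos"])
g=best("tray_grip","wrist")
if g is not None:
    a=axis(g,65,"wrist",o); print(a, togo([*a[0],250],a[3],o))
```

```text
3.2 [486.58147028  69.42337255 231.47676131] [-0.15475346  0.51543533 -0.12099466  1.96286254  0.09194747  0.66639726
 -1.55895466]
(array([489.26727295,  83.55046082]), 110.54399108886719, 77.76339721679688, 31.067668914794922) (array([ 0.14676994, -0.24878504, -0.36949154]), np.float64(9.831902733333479), np.float64(-70.27710921853726))
```

View pics/w1.png

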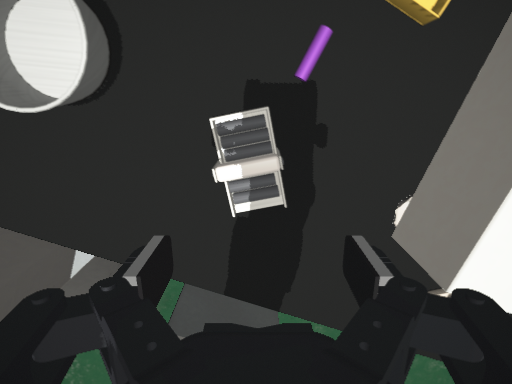

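Run:
```python
from h import *
im=cv2.imread("pics/w1.png")[95:225,195:305]
cv2.imwrite("pics/w1c.png",cv2.resize(im,None,fx=4.6,fy=4.6,interpolation=2))
```

```text
(no output)
```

View pics/w1c.png

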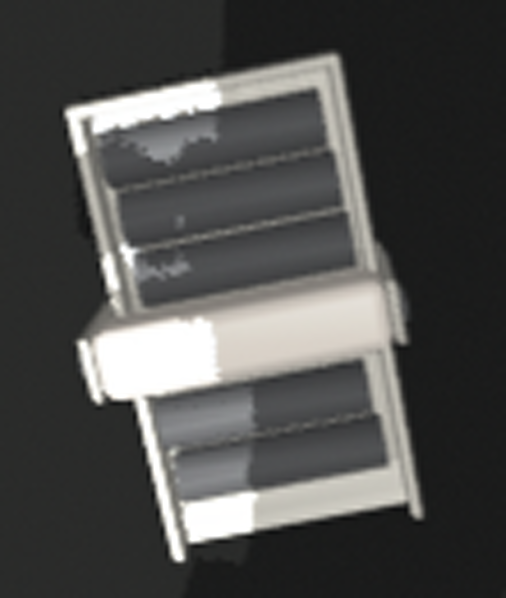

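Run:
```python
from h import *
from scipy.optimize import least_squares
o=get_obs()
px=np.array([[97,402],[392,360],[66,108],[342,54],[178,562],[420,517]])/4.6+[195,95]-0.5
X=np.array([[-5,33,65],[-5,-33,65],[64,39,20],[64,-39,20],[-64,39,20],[-64,-39,20.]])
def f(p,K=slice(None)):
    c,s=np.cos(p[2]),np.sin(p[2]); 
    return np.array([[c,-s,0],[s,c,0],[0,0,1]])@X[K].T+np.array([[p[0]],[p[1]],[0]])
for K in (slice(0,4),slice(None)):
    r=least_squares(lambda p:(proj(f(p,K).T,"wrist",o)-px[K]).ravel(),[488,86,.5])
    p=r.x; b=p[:2]+4*np.array([np.cos(p[2]),np.sin(p[2])])
    print(p,np.degrees(p[2]),"bar",b); print(np.round(r.fun.reshape(-1,2),1).tolist())
    print(togo([*b,200],np.degrees(p[2])-90,o))
g=best("tray_grip","top")
```

```text
[478.9687629   74.16043879   0.50409495] 28.88251330543329 bar [482.47121084  76.09249947]
[[2.6, 0.4], [-2.4, -0.1], [-2.6, -0.4], [2.4, 0.1]]
(array([ 0.00951384, -0.24214991,  0.62613838]), np.float64(-1.1876584041799756), np.float64(-70.61875392800651))
[479.31079714  73.24171548   0.52363664] 30.002169466555177 bar [482.77482302  75.24184664]
[[3.7, 0.9], [-1.5, -0.7], [-2.7, 0.4], [2.1, -0.4], [-4.1, 0.2], [2.1, -0.3]]
(array([ 0.00959616, -0.22408588,  0.6261441 ]), np.float64(-1.3276154243202107), np.float64(-70.61875392800651))
```

The close crop confirms the choice: the tray has its open lip end at the bottom (wrist about 262,208), its back wall at the top, and three rollers in each bay. I'll go closer and re-measure.

apply_moves([
  [0,-0.08,0.2,-0.4],
  [0,-0.08,0.3,-0.5],
  [0,-0.07,0.3,-0.4],
  [0,0,0.2,0],
  [0,0,0,0],
  [0,0,0,0],
])

```text
time_s: 3.95
eef_pos: [481.7, 74.2, 181.2]
eef_rot: [0.967, 0.256, -0.0, 0.0]
contact_force: [-0.1, -0.8, -0.1]
finger_gap: 85.4
grasp_force: 0.0
```

Run:
```python
from h import *
o=get_obs(); im=snapshot("wrist"); 
print(o["time_s"],o["eef_pos"])
t=best("tray_grip","top"); 
snapshot("top"); 
uv=proj([[482.7,75.5,65]],"wrist",o)[0]; print(uv,back([[248,225]],65,"top"))
u,v=np.round(uv).astype(int); u0,v0=u-90,max(v-85,0)
c=im[v0:v0+150,u0:u0+180]; print(u0,v0)
cv2.imwrite("pics/w2c.png",cv2.resize(c,None,fx=4,fy=4,interpolation=2)[...,::-1])
```

```text
3.95 [481.7451236   74.2145982  181.19322382]
[256.44644767 180.85126806] [[477.10052677  80.4483966   65.        ]]
166 96
```

View pics/w2c.png

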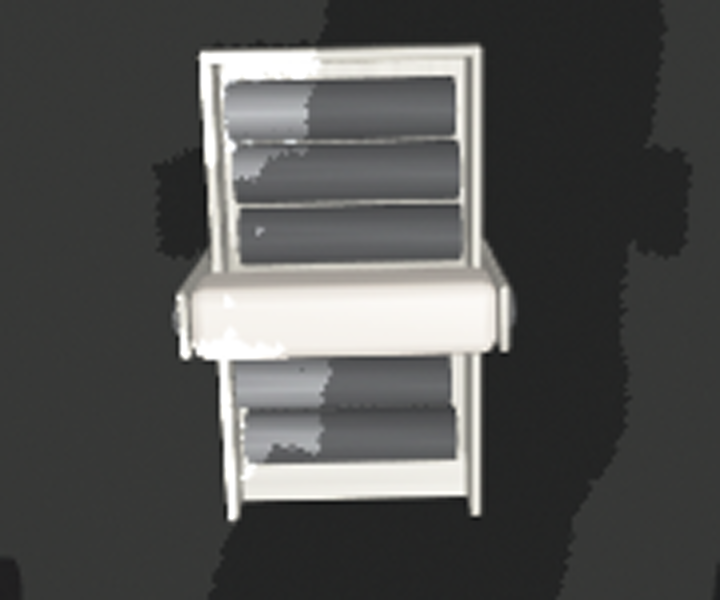

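Run:
```python
from h import *
o=get_obs()
P=back([[252.0,174.5],[166+190/4,96+356/4],[166+497/4,96+353/4],[166+200/4,96+48/4],[166+482/4,96+45/4]],65,"wrist",o); P2=back([[166+200/4,96+48/4],[166+482/4,96+45/4],[166+228/4,96+520/4],[166+482/4,96+515/4]],20,"wrist",o)
print(P[:3],np.linalg.norm(P[1]-P[2]),np.degrees(np.arctan2(*(P[2]-P[1])[1::-1])))
print(P2,P2.mean(0),np.linalg.norm(P2[0]-P2[1]),np.linalg.norm(P2[0]-P2[2]))
d,t,c=togo([*P[0,:2],40],-60,o); print(d,t,c); print(tool(o)[1].round(3))
```

```text
[[486.45816938  82.4448685   65.        ]
 [460.03644016 108.60353888  65.        ]
 [495.87265717  47.02397324  65.        ]] 71.24799894689596 -59.80274260888545
[[518.61640375 143.14499274  20.        ]
 [554.46975848  81.58045953  20.        ]
 [407.34097935  76.75600219  20.        ]
 [444.33746209  14.77206931  20.        ]] [481.19115092  79.06338094  20.        ] 71.24362984579962 129.57514477040027
[ 0.14726246 -0.09539883  2.8368913 ] -0.04248581311109234 -60.33988650488874
[[ 0.869  0.495  0.001]
 [ 0.495 -0.869  0.   ]
 [ 0.001  0.001 -1.   ]]
```

apply_moves([
  [0.06,-0.05,0.2,0],
  [0.06,-0.05,0.4,0],
  [0,0,0.5,0],
  [0,0,0.5,0],
  [0,0,0.3,0],
  [0,0,0,0],
  [0,0,0,0],
])

```text
time_s: 4.8
eef_pos: [484.5, 82.4, 86.2]
eef_rot: [0.967, 0.256, -0.0, 0.0]
contact_force: [0.5, 0.2, 0.1]
finger_gap: 84.9
grasp_force: 0.0
```

Run:
```python
from h import *
o=get_obs(); im=snapshot("wrist"); 
print(o["time_s"],o["eef_pos"])
cv2.imwrite("pics/w3.png",cv2.resize(im[80:384,100:420],None,fx=1.9,fy=1.9,interpolation=2)[...,::-1])
```

```text
4.8 [484.46524362  82.40481472  86.21378902]
```

View pics/w3.png

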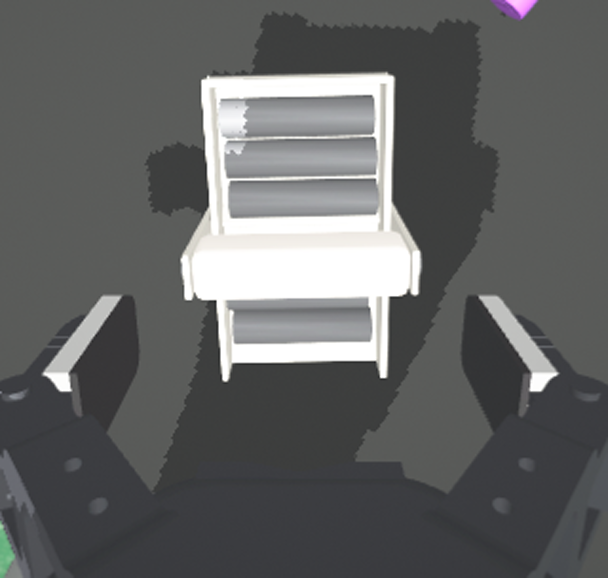

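Run:
```python
from h import *
o=get_obs()
f=lambda u,v:[(u+.5)/1.9-.5+100,(v+.5)/1.9-.5+80]
for z,pts in ((65,[f(300,298),f(300,236),f(182,275),f(419,275),f(193,298),f(409,294)]),(20,[f(300,75)]),(6,[f(300,360)])):
    for p in back(pts,z,"wrist",o): print(z,(tool(o)[1].T@(p-o["eef_pos"])).round(1))
```

```text
65 [-8.3  0.4 21.7]
65 [13.1  0.4 21.7]
65 [ -0.2 -37.6  21.7]
65 [-0.2 38.7 21.7]
65 [ -8.3 -34.5  21.7]
65 [-6.9 35.9 21.7]
20 [60.   0.5 66.8]
6 [-68.8   0.4  80.6]
```

apply_moves([
  [0,0,0.2,0],
  [0,0,0.25,0],
  [0,0,0.25,0],
  [0,0,0.25,0],
  [0,0,0.2,0],
  [0,0,0.1,0],
  [0,0,0,0],
])

```text
time_s: 5.55
eef_pos: [483.9, 82.1, 22.9]
eef_rot: [0.967, 0.256, -0.001, 0.0]
contact_force: [-0.2, 0.2, -0.2]
finger_gap: 85.5
grasp_force: 0.0
```

apply_moves([
  [0,0,0,0],
  [0,0,0,0],
  [0,0,0,0],
  [0,0,0,0],
  [0,0,0,0],
  [0,0,0,0],
], fingers=-1, grip_force=40)

```text
time_s: 6.15
eef_pos: [484.3, 82.1, 24.0]
eef_rot: [0.967, 0.256, -0.0, 0.0]
contact_force: [-0.9, -1.2, 1.9]
finger_gap: 76.2
grasp_force: 50.1
```

apply_moves([
  [0,0,-0.05,0],
  [0,0,-0.1,0],
  [0,0,-0.15,0],
  [0,0,-0.2,0],
  [0,0,-0.2,0],
  [0,0,-0.1,0],
  [0,0,0,0],
  [0,0,0,0],
])

```text
time_s: 6.95
eef_pos: [484.5, 82.1, 63.9]
eef_rot: [0.967, 0.256, 0.0, 0.0]
contact_force: [0.3, 0.2, -5.5]
finger_gap: 76.6
grasp_force: 50.0
```

Run:
```python
from h import *
o=get_obs(); im=snapshot("wrist"); sc=snapshot("scene")
print(o["time_s"],o["eef_pos"],o["contact_force"],o["torque"],o["finger_gap"])
a=cv2.resize(im[60:330,110:410],(600,540)); b=cv2.resize(sc[170:260,230:310],None,fx=2.4,fy=6)[:540]
cv2.imwrite("pics/w4.png",np.hstack([a,b])[...,::-1]); print(np.hstack([a,b]).shape)
```

```text
6.95 [484.46313518  82.11329437  63.94564424] [ 0.32964835  0.23502377 -5.46274362] [0.00915705 0.02065713 0.026172  ] 76.63144900818519
(540, 792, 3)
```

View pics/w4.png

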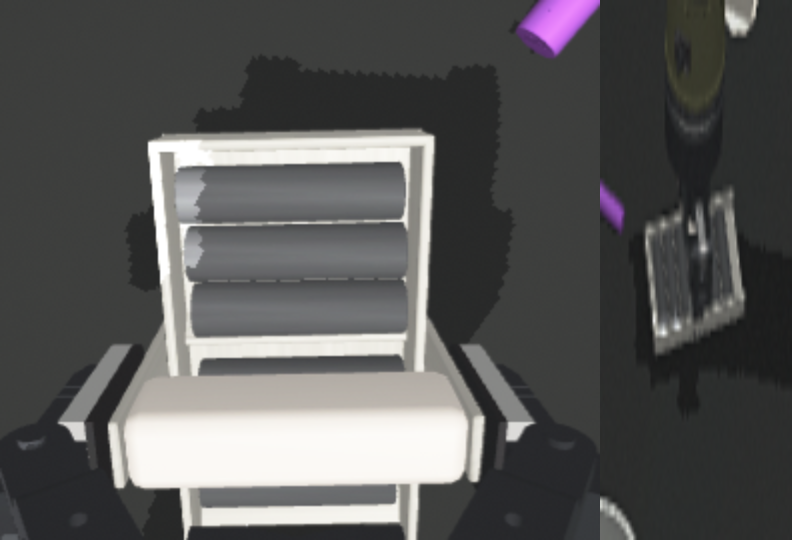

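The wrist picture shows the bar held between the pads, at (145-465, 375-487). The tray is level with three rollers in the back bay. I'll raise it, then carry it over the cup.

apply_moves([
  [0,0,-0.1,0],
  [0,0,-0.2,0],
  [0,0,-0.3,0],
  [0,0,-0.3,0],
  [0.03,-0.03,-0.25,0],
  [0.07,-0.07,-0.15,0],
  [0.12,-0.12,-0.1,0],
  [0.18,-0.18,0,0],
  [0.24,-0.24,0,0],
  [0.3,-0.3,0,0],
])

```text
time_s: 8.05
eef_pos: [501.8, 147.6, 133.2]
eef_rot: [0.967, 0.256, -0.001, 0.0]
contact_force: [0.8, -0.1, -6.6]
finger_gap: 76.1
grasp_force: 50.0
```

apply_moves([
  [0.34,-0.34,0,0],
  [0.34,-0.34,0,0],
  [0.34,-0.34,0,0],
  [0.34,-0.34,0,0],
  [0.34,-0.34,0,0],
  [0.34,-0.34,0,0],
  [0.3,-0.3,0,0],
  [0.24,-0.24,0,0],
  [0.18,-0.18,0,0],
  [0.12,-0.12,0,0],
])

```text
time_s: 9.05
eef_pos: [554.3, 345.8, 132.5]
eef_rot: [0.966, 0.258, -0.001, -0.001]
contact_force: [0.1, -0.3, -6.2]
finger_gap: 76.1
grasp_force: 50.1
```

apply_moves([
  [0.08,-0.08,0,0],
  [0.05,-0.05,0,0],
  [0.02,-0.03,0,0],
  [0,0,0,0],
  [0,0,0,0],
  [0,0,0,0],
])

```text
time_s: 9.65
eef_pos: [558.4, 352.7, 133.9]
eef_rot: [0.967, 0.256, -0.0, 0.0]
contact_force: [-0.2, -0.3, -7.1]
finger_gap: 76.2
grasp_force: 50.0
```

Run:
```python
from h import *
o=get_obs(); im=snapshot("wrist"); sc=snapshot("scene"); snapshot("top")
print(o["time_s"],o["eef_pos"],o["contact_force"],o["torque"],o["finger_gap"],o["qpos"])
p,M=tool(o); print("rel cup in tool axes",M.T@(np.array([532,338,70])-p))
m=best("cup","wrist")
if m is not None:
    c=cv2.findContours(m.astype(np.uint8),0,1)[0]; print(back([[m.nonzero()[1].mean(),m.nonzero()[0].mean()]],70,"wrist",o))
a=cv2.resize(im,(800,600)); cv2.imwrite("pics/w5.png",a[...,::-1])
```

```text
9.65 [558.36058907 352.71198194 133.87273276] [-0.22104322 -0.26402705 -7.09870471] [-0.00318515 -0.03723324 -0.00882929] 76.21025950584541 [-0.58762946  0.84938285 -0.08738736  1.53617315  0.09577435  0.76049566
 -1.76811488]
rel cup in tool axes [-30.17312262  -0.28510918  63.8791863 ]
[[556.15364678 344.60227735  70.        ]]
```

View pics/w5.png

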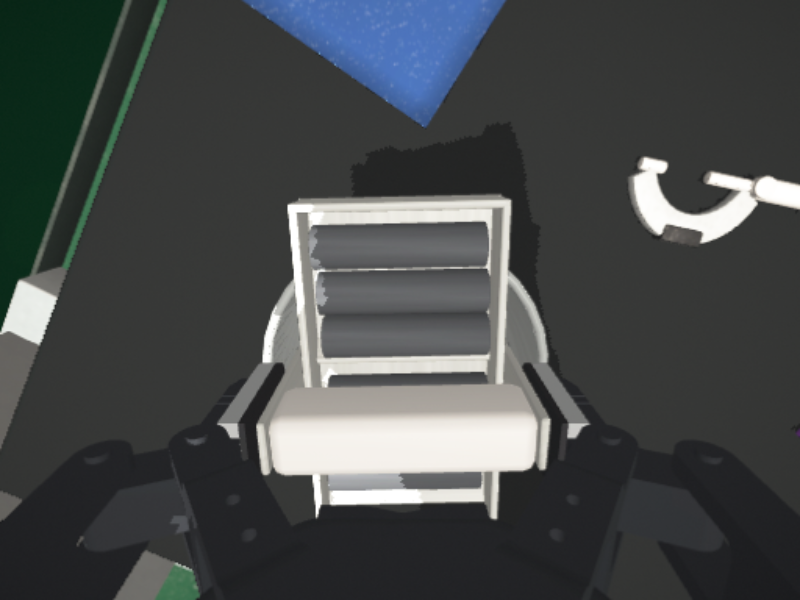

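The tray is centred over the cup: rim at u 263–547, tray centred at about u 400. Now I'll go down close to the rim and ease the grip.

apply_moves([
  [0,0,0.1,0],
  [0,0,0.2,0],
  [0,0,0.2,0],
  [0,0,0.14,0],
  [0,0,0.06,0],
  [0,0,0,0],
  [0,0,0,0],
], grip_force=28)

```text
time_s: 10.55
eef_pos: [558.5, 353.5, 98.9]
eef_rot: [0.967, 0.256, 0.0, -0.0]
contact_force: [0.3, 0.9, -5.5]
finger_gap: 76.0
grasp_force: 50.0
```

apply_moves([
  [0,0,0.03,0],
  [0,0,0.03,0],
  [-0.02,0,0.03,0],
  [-0.04,0,0.03,0],
  [-0.04,0,0.03,0],
  [0,0,0,0],
  [0,0,0,0],
])

```text
time_s: 11.25
eef_pos: [554.9, 351.5, 92.1]
eef_rot: [0.967, 0.256, 0.001, -0.0]
contact_force: [0.6, 0.4, -1.4]
finger_gap: 76.1
grasp_force: 50.4
```

apply_moves([
  [0,0,0,0],
  [0,0,0,0],
], fingers=-1, grip_force=25)

```text
time_s: 11.45
eef_pos: [554.9, 351.4, 92.0]
eef_rot: [0.967, 0.256, 0.001, -0.0]
contact_force: [1.9, 0.5, 0.6]
finger_gap: 75.8
grasp_force: 50.6
```

Run:
```python
from h import *
o=get_obs(); print(o["time_s"],o["eef_pos"],o["contact_force"],o["torque"],o["grasp_force"])
im=snapshot("wrist"); np.save("w6.npy",im)
# back wall's top edge: bright rows over the tray's middle columns
for u in (215,257,300): 
    c=im[:200,u].astype(int).sum(1); d=np.diff(c); print(u,np.argsort(-d)[:3],np.sort(-d)[:3])
```

```text
11.45 [554.85286467 351.43095874  91.99120315] [1.9447244  0.52755008 0.56844583] [ 0.32155549 -0.61403061 -0.00805838] 50.554847717285156
215 [129 172 125] [-196 -180 -168]
257 [128 171 124] [-210 -197 -196]
300 [127 170 123] [-216 -197 -195]
```

apply_moves([
  [0,0,-0.05,0],
  [0,0,0,0],
  [0,0,0,0],
], fingers=0.6, grip_force=20)

```text
time_s: 11.8
eef_pos: [552.4, 350.0, 92.7]
eef_rot: [0.967, 0.256, -0.002, 0.001]
contact_force: [-0.1, 0.1, -7.0]
finger_gap: 75.9
grasp_force: 50.2
```

apply_moves([
  [0.06,0,-0.06,0],
  [0.02,0,0,0],
  [0,0,0.06,0],
  [-0.02,0,0.04,0],
  [-0.04,0,0.04,0],
  [-0.04,0,0.03,0],
  [0,0,0,0],
])

```text
time_s: 12.5
eef_pos: [556.4, 352.3, 91.4]
eef_rot: [0.967, 0.256, 0.004, -0.001]
contact_force: [0.3, -0.7, 7.2]
finger_gap: 76.2
grasp_force: 51.7
```

```bash
cat > chk.py <<'E'
from h import *
o=get_obs(); M=tool(o)[1]; im=snapshot("wrist"); np.save("w_last.npy",im)
print(o["time_s"],o["eef_pos"].round(1),"F tool",(M.T@o["contact_force"]).round(1),"T tool",(M.T@o["torque"]).round(2),o["grasp_force"],"cup rel",(M.T@(np.array([532,338,70])-o["eef_pos"])).round(1))
for u in (235,257,280):
    d=np.diff(im[:200,u].astype(int).sum(1)); k=np.argsort(-d)[:6]; print(u,np.sort(k))
E
python3 chk.py
```

```text
12.5 [556.4 352.3  91.4] F tool [-0.1  0.7 -7.2] T tool [0.02 0.67 0.01] 51.711695194244385 cup rel [-28.5   0.4  21.2]
235 [124 125 128 129 134 171]
257 [123 124 127 128 134 171]
280 [123 124 127 128 133 171]
```

The 50 N grip is too stiff to pivot: it took 14 N at the rim with no slip. I'll set the tray down on a free spot and regrip at 20 N.

apply_moves([
  [0,0,-0.1,0],
  [0,0,-0.2,0],
  [0,0,-0.3,0],
  [-0.04,0.04,-0.2,0],
  [-0.1,0.1,-0.1,0],
  [-0.16,0.15,0,0],
  [-0.23,0.21,0,0],
  [-0.3,0.28,0,0],
  [-0.34,0.32,0,0],
  [-0.34,0.32,0,0],
])

```text
time_s: 13.55
eef_pos: [521.6, 249.0, 132.9]
eef_rot: [0.967, 0.256, -0.001, 0.001]
contact_force: [1.2, 0.9, -6.4]
finger_gap: 76.2
grasp_force: 50.1
```

apply_moves([
  [-0.34,0.32,0,0],
  [-0.34,0.32,0,0],
  [-0.34,0.32,0,0],
  [-0.29,0.27,0,0],
  [-0.2,0.18,0.1,0],
  [-0.12,0.11,0.2,0],
  [-0.06,0.05,0.3,0],
  [-0.05,0.04,0.4,0],
  [0,0,0.4,0],
  [0,0,0.3,0],
])

```text
time_s: 14.55
eef_pos: [486.6, 138.0, 47.0]
eef_rot: [0.967, 0.256, -0.0, -0.0]
contact_force: [0.1, -0.2, -5.8]
finger_gap: 76.3
grasp_force: 49.9
```

apply_moves([
  [0,0,0.2,0],
  [0,0,0.1,0],
  [0,0,0,0],
])

```text
time_s: 14.85
eef_pos: [486.8, 138.3, 32.9]
eef_rot: [0.967, 0.256, -0.0, 0.0]
contact_force: [0.4, 0.1, -6.1]
finger_gap: 76.2
grasp_force: 49.9
```

apply_moves([
  [0,0,0.08,0],
  [0,0,0.06,0],
  [0,0,0.03,0],
  [0,0,0,0],
  [0,0,0,0],
])

```text
time_s: 15.35
eef_pos: [487.0, 138.3, 24.9]
eef_rot: [0.967, 0.256, 0.0, 0.0]
contact_force: [0.0, -0.5, -6.5]
finger_gap: 76.3
grasp_force: 50.1
```

apply_moves([
  [0,0,0,0],
  [0,0,0,0],
  [0,0,0,0],
  [0,0,0,0],
], fingers=1)

```text
time_s: 15.75
eef_pos: [487.2, 138.3, 25.1]
eef_rot: [0.967, 0.256, 0.0, 0.0]
contact_force: [-0.1, -0.4, 0.5]
finger_gap: 85.4
grasp_force: 0.0
```

apply_moves([
  [0,0,0,0],
  [0,0,0,0],
  [0,0,0,0],
  [0,0,0,0],
  [0,0,0,0],
], fingers=-1, grip_force=20)

```text
time_s: 16.25
eef_pos: [487.1, 138.3, 25.1]
eef_rot: [0.967, 0.256, 0.0, 0.0]
contact_force: [-0.4, 0.0, 5.5]
finger_gap: 76.6
grasp_force: 23.7
```

Run:
```python
from h import *
o=get_obs(); snapshot("top"); print(o["time_s"],o["eef_pos"],o["grasp_force"],o["finger_gap"])
m=best("cup","top"); P=outline(m,70,"top")[:,:2].astype(np.float32); print("cup",cv2.minEnclosingCircle(P),cv2.fitEllipse(P))
```

```text
16.25 [487.11023531 138.32579732  25.14035336] 23.70204985141754 76.58817636596481
cup ((531.4486694335938, 338.4850158691406), 73.07083892822266) ((550.7098999023438, 344.7043762207031), (96.13629913330078, 154.60067749023438), 20.21475601196289)
```

apply_moves([
  [0,0,-0.04,0],
  [0,0,-0.08,0],
  [0,0,-0.12,0],
  [0,0,-0.12,0],
  [0,0,-0.08,0],
  [0,0,-0.04,0],
  [0,0,0,0],
  [0,0,0,0],
])

```text
time_s: 17.15
eef_pos: [486.9, 138.3, 48.8]
eef_rot: [0.967, 0.256, 0.0, 0.0]
contact_force: [-0.8, 0.5, -5.9]
finger_gap: 76.9
grasp_force: 26.8
```

```bash
python3 chk.py
```

```text
17.15 [486.9 138.3  48.8] F tool [-0.4 -0.8  5.9] T tool [ 0.   -0.06 -0.03] 26.792925596237183 cup rel [ 138.1 -151.1  -21.2]
235 [124 125 128 129 130 134]
257 [124 125 128 129 134 147]
280 [123 124 127 128 133 175]
```

apply_moves([
  [0,0,-0.1,0],
  [0,0,-0.2,0],
  [0,0,-0.3,0],
  [0,0,-0.3,0],
  [0.02,-0.02,-0.3,0],
  [0.05,-0.04,-0.25,0],
  [0.1,-0.09,-0.15,0],
  [0.15,-0.13,-0.1,0],
  [0.2,-0.18,0,0],
  [0.25,-0.22,0,0],
])

```text
time_s: 18.2
eef_pos: [503.5, 187.8, 133.5]
eef_rot: [0.967, 0.256, -0.0, 0.0]
contact_force: [-0.3, -0.6, -6.9]
finger_gap: 76.3
grasp_force: 26.8
```

apply_moves([
  [0.28,-0.25,0,0],
  [0.3,-0.27,0,0],
  [0.3,-0.27,0,0],
  [0.3,-0.27,0,0],
  [0.3,-0.27,0,0],
  [0.3,-0.27,0,0],
  [0.25,-0.23,0,0],
  [0.2,-0.18,0,0],
  [0.15,-0.14,0,0],
  [0.1,-0.09,0,0],
])

```text
time_s: 19.2
eef_pos: [555.0, 347.2, 132.9]
eef_rot: [0.966, 0.257, -0.001, -0.0]
contact_force: [-0.2, -0.5, -5.4]
finger_gap: 76.8
grasp_force: 26.8
```

apply_moves([
  [0.07,-0.06,0,0],
  [0.04,-0.04,0,0],
  [0,0,0.1,0],
  [0,0,0.2,0],
  [0,0,0.2,0],
  [0,0,0.12,0],
  [0,0,0.05,0],
  [0,0,0,0],
  [0,0,0,0],
])

```text
time_s: 20.1
eef_pos: [558.3, 352.8, 100.5]
eef_rot: [0.967, 0.256, 0.0, -0.0]
contact_force: [0.4, -0.4, -6.1]
finger_gap: 76.5
grasp_force: 26.8
```

```bash
python3 chk.py
```

```text
20.1 [558.3 352.8 100.5] F tool [0.1 0.6 6.1] T tool [ 0.03  0.04 -0.  ] 26.76316648721695 cup rel [-30.2  -0.2  30.5]
235 [124 125 128 129 130 134]
257 [  1 124 125 128 129 134]
280 [123 124 127 128 129 133]
```

apply_moves([
  [0,0,0.06,0],
  [0,0,0.05,0],
  [-0.04,0,0.03,0],
  [-0.04,0,0.03,0],
  [-0.04,0,0.03,0],
  [-0.04,0,0.03,0],
  [0,0,0,0],
])

```text
time_s: 20.85
eef_pos: [551.0, 349.0, 89.2]
eef_rot: [0.967, 0.256, 0.0, -0.0]
contact_force: [-0.2, 0.8, 1.2]
finger_gap: 76.4
grasp_force: 25.3
```

```bash
python3 chk.py
```

```text
20.85 [551.  349.   89.2] F tool [ 0.2 -0.8 -1.2] T tool [ 0.13  0.44 -0.06] 25.261419117450714 cup rel [-22.    0.1  19.2]
235 [ 38 113 114 121 122 127]
257 [113 114 121 122 127 168]
280 [113 114 120 121 122 127]
```

apply_moves([
  [-0.04,0,0.03,0],
  [-0.04,0,0.03,0],
  [-0.04,0,0.03,0],
  [0,0,0,0],
])

```text
time_s: 21.3
eef_pos: [545.2, 345.5, 83.8]
eef_rot: [0.967, 0.256, -0.001, 0.0]
contact_force: [-0.6, 1.4, -0.2]
finger_gap: 76.7
grasp_force: 25.1
```

```bash
python3 chk.py
```

```text
21.3 [545.2 345.5  83.8] F tool [ 0.2 -1.5  0.2] T tool [ 0.36  0.27 -0.04] 25.11089712381363 cup rel [-15.1   0.   13.8]
235 [ 26 102 103 114 115 121]
257 [ 39 102 103 114 115 121]
280 [101 102 103 114 115 121]
```

apply_moves([
  [-0.04,0,0.035,0],
  [-0.04,0,0.04,0],
  [0,0,0,0],
  [0,0,0,0],
])

```text
time_s: 21.75
eef_pos: [542.0, 343.4, 80.2]
eef_rot: [0.967, 0.256, -0.001, 0.0]
contact_force: [-0.6, 0.8, -0.5]
finger_gap: 76.6
grasp_force: 25.1
```

```bash
python3 chk.py
python3 - <<'E'
from h import *
a=np.load("w_last.npy"); s=snapshot("scene")
cv2.imwrite("pics/w7.png",np.hstack([cv2.resize(a[40:340,100:420],(400,375)),cv2.resize(s[215:315,180:286],(398,375))])[...,::-1])
E
```

```text
21.75 [542.  343.4  80.2] F tool [-0.1 -1.   0.5] T tool [ 0.35  0.14 -0.12] 25.0987645983696 cup rel [-11.3  -0.2  10.2]
235 [ 16  19  96  97 112 159]
257 [ 31  96  97 112 119 159]
280 [ 95  96  97 112 118 159]
```

View pics/w7.png

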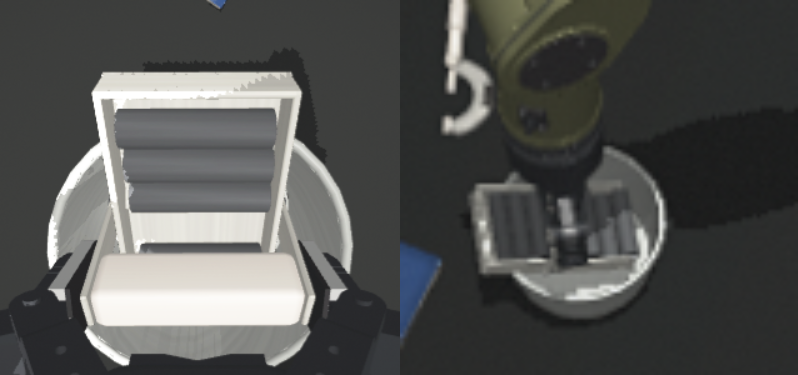

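apply_moves([
  [-0.03,0,0.035,0],
  [0,0,0,0],
  [0,0,0,0],
  [0,0,0,0],
])

```text
time_s: 22.25
eef_pos: [541.0, 342.6, 78.8]
eef_rot: [0.967, 0.256, -0.0, 0.0]
contact_force: [-2.2, -0.6, 3.0]
finger_gap: 76.5
grasp_force: 25.3
```

```bash
cat > fr.py <<'E'
from h import *
# dark roller pixels seen in the scene camera in front of the handle
s=snapshot("scene").astype(int); np.save("s_last.npy",s); c=s[255:295,233:256].sum(2)
print("front-bay mean",c.mean().round(1),"dark",(c<330).sum())
for t in ("front_roller_0",):
    for d in masks_of(t,"scene")+[]: print(t,round(d["p"],2),d["uv"].round() if hasattr(d["uv"],"round") else d["uv"],d["pixels"].sum())
E
python3 chk.py; python3 fr.py
```

```text
22.25 [541.  342.6  78.8] F tool [-2.2 -0.6 -3. ] T tool [ 0.19 -0.15  0.02] 25.306088626384735 cup rel [-10.1  -0.5   8.8]
235 [ 13  94  95  96 111 158]
257 [ 94  95  96  97 111 118]
280 [ 94  95  96 111 118 158]
front-bay mean 294.7 dark 621
front_roller_0 0.64 [208.3, 274.3] 86
```

apply_moves([
  [-0.03,0,0.035,0],
  [0,0,0,0],
  [0,0,0,0],
  [0,0,0,0],
  [0,0,0,0],
])

```text
time_s: 22.9
eef_pos: [540.1, 342.2, 77.3]
eef_rot: [0.967, 0.256, 0.0, 0.0]
contact_force: [-2.2, -2.0, 5.2]
finger_gap: 76.7
grasp_force: 25.7
```

```bash
python3 chk.py; python3 fr.py
```

```text
22.9 [540.1 342.2  77.3] F tool [-2.9  0.7 -5.2] T tool [ 0.15 -0.14 -0.02] 25.689435303211212 cup rel [-9.1 -0.4  7.3]
235 [ 11  93  94 111 157 184]
257 [ 27  93  94 111 157 184]
280 [ 92  93  94 111 117 157]
front-bay mean 296.2 dark 609
front_roller_0 0.25 [210.4, 178.3] 516
```

Run:
```python
import numpy as np
s=np.load("s_last.npy"); g=(s.sum(2)/3)[252:300,205:260]
for i,r in enumerate(g): print(252+i,"".join(" .:-=+*#%@"[min(9,int(v/25.6))] for v in r))
```

```text
252 ........:::::::::::::::::..............................
253 ..........:::::::::::::.:...... .......................
254 ..............:::.....:...... -:.  ....................
255 ......................:..:... -==-.  ..................
256 .................:....::......--===-...................
257 .................::::.........----===:.................
258 ................:..:.........:------+=:................
259 .............................--------==:...............
260 .....-:.....................----------==:. ............
261 ....-=-....................:-----------==:.............
262 ...:==-:..................:-------------==. ...........
263 ...==---:................:---------------+=............
264 ===++=====-:.............-++++++==--------+: ..........
265 ==========--:............-=+=+++==--------+=...........
266 -::--:::::::.............-------=----------+:..........
267 ::::::::::::........:....=====+++---------:*-. ........
268 ::::::::.:::::.:..+**-...=++=+++*---------:*%:.........
269 ::::::::.:::::.:..+**-...-++++++*==---------@: ........
270 :::::::::::::..:
[... 1079 characters left out ...]
++=-:::--::::-++-...:%%%=:..............
289 .... .+%#++++++++=-:::.=-:..:=++=++=%%=::..............
290 ......:+%#*+++++++-:::.=-:.-=++++++@#-::...............
291 .......:-*##*+++++=:..:=+**++%%%#%%+::-. ..............
292 ...... .::=#%#*+++=---=%%%%%%##@@#-:--:................
293 ....... .:--=*%#===****%%####%#=::---:.................
294 .........:---:-++==#@@%%%%%#+-------:..................
295 ..........::----::--==----::-------:...................
296 .......... .:--------------------::....................
297 ..............::---------------::. ....................
298 ................::----------:::. ......................
299 ............... ..::::::::::.. ........................
```

The brightness map shows bare bright floor and lip in the front bay (cols 230–245, rows 264–284), so the front row has rolled off. The back bay is still dark. Now I'll lift clear.

apply_moves([
  [0,0,-0.05,0],
  [0,0,-0.1,0],
  [0,0,-0.15,0],
  [0,0,-0.2,0],
  [0,0,-0.25,0],
  [0,0,-0.3,0],
  [0,0,-0.3,0],
  [0,0,-0.25,0],
  [0,0,-0.15,0],
  [0,0,0,0],
])

```text
time_s: 24.05
eef_pos: [540.6, 342.7, 166.1]
eef_rot: [0.967, 0.256, 0.001, -0.0]
contact_force: [0.3, 0.7, -4.1]
finger_gap: 76.6
grasp_force: 25.5
```

```bash
python3 chk.py
python3 - <<'E'
from h import *
im=np.load("w_last.npy"); s=snapshot("scene"); t=snapshot("top")
for n in ("wrist","scene","top"):
    for d in masks_of("front_roller_0",n): print(n,round(d["p"],2),np.round(d["uv"]),d["pixels"].sum())
cv2.imwrite("pics/w8.png",np.hstack([cv2.resize(im[20:350,80:440],(400,366)),cv2.resize(s[200:310,170:290],(400,366))])[...,::-1])
E
```

```text
24.05 [540.6 342.7 166.1] F tool [ 0.6 -0.5  4.1] T tool [-0.01 -0.11  0.02] 25.46562820672989 cup rel [-10.1  -0.1  96.1]
235 [ 93  94 111 157 158 184]
257 [  0  93  94 111 157 184]
280 [ 93  94 111 118 157 184]
wrist 0.36 [258. 233.] 22796
scene 0.57 [225. 285.] 72
top 0.46 [161. 217.] 122
```

View pics/w8.png

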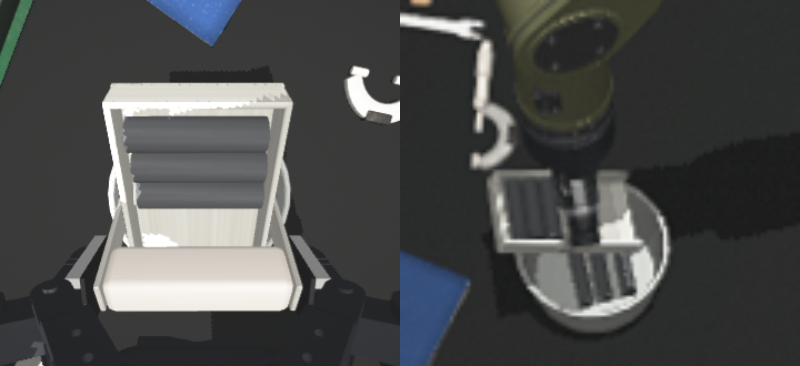

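The picture shows the front bay bare, three rollers lying in the cup at (580–635, 255–300) and three still in the back bay. I'll carry the tray back and level it as it lands on its front edge.

apply_moves([
  [-0.04,0.03,0,0],
  [-0.08,0.07,0,0],
  [-0.14,0.12,0,0],
  [-0.2,0.17,0,0],
  [-0.26,0.23,0,0],
  [-0.3,0.26,0,0],
  [-0.32,0.28,0,0],
  [-0.32,0.28,0,0],
  [-0.32,0.28,0,0],
  [-0.32,0.28,0,0],
])

```text
time_s: 25.35
eef_pos: [489.0, 196.7, 164.8]
eef_rot: [0.967, 0.256, 0.0, 0.0]
contact_force: [0.1, -0.0, -4.6]
finger_gap: 76.6
grasp_force: 25.4
```

apply_moves([
  [-0.32,0.28,0,0],
  [-0.28,0.24,0.05,0],
  [-0.22,0.19,0.15,0],
  [-0.16,0.14,0.25,0],
  [-0.11,0.1,0.35,0],
  [-0.07,0.05,0.4,0],
  [-0.02,0.02,0.4,0],
  [0,0,0.3,0],
  [0,0,0.2,0],
  [0,0,0.1,0],
])

```text
time_s: 26.35
eef_pos: [463.5, 124.6, 54.1]
eef_rot: [0.967, 0.256, -0.0, 0.0]
contact_force: [-0.0, 0.5, -4.3]
finger_gap: 76.4
grasp_force: 25.8
```

apply_moves([
  [0,0,0.05,0],
  [0,0,0.05,0],
  [0.04,0,0.06,0],
  [0.06,0,0.06,0],
  [0.06,0,0.06,0],
  [0,0,0,0],
])

```text
time_s: 26.95
eef_pos: [472.2, 129.8, 40.7]
eef_rot: [0.967, 0.256, 0.002, -0.0]
contact_force: [1.6, 1.4, 0.6]
finger_gap: 76.5
grasp_force: 26.6
```

```bash
python3 chk.py
```

```text
26.95 [472.2 129.8  40.7] F tool [ 2.1 -0.4 -0.6] T tool [ 0.02  0.26 -0.03] 26.643142104148865 cup rel [ 155.3 -151.2  -28.8]
235 [100 101 102 114 121 161]
257 [100 101 102 114 121 161]
280 [100 101 102 103 114 121]
```

Levelling as planned (row 93→101; level is about 124).

apply_moves([
  [0.06,0,0.05,0],
  [0.06,0,0.05,0],
  [0.06,0,0.05,0],
  [0.06,0,0.05,0],
  [0,0,0,0],
])

```text
time_s: 27.5
eef_pos: [481.7, 135.2, 30.2]
eef_rot: [0.967, 0.256, 0.001, -0.0]
contact_force: [3.0, 2.4, 1.7]
finger_gap: 76.7
grasp_force: 27.2
```

apply_moves([
  [0.05,0,0.04,0],
  [0.05,0,0.04,0],
  [0.03,0,0.04,0],
  [0,0,0,0],
  [0,0,0,0],
])

```text
time_s: 28.0
eef_pos: [485.9, 137.7, 24.4]
eef_rot: [0.967, 0.256, -0.001, 0.0]
contact_force: [0.9, 0.7, 1.1]
finger_gap: 76.2
grasp_force: 27.2
```

```bash
python3 chk.py
```

```text
28.0 [485.9 137.7  24.4] F tool [ 1.1 -0.2 -1.1] T tool [ 0.03 -0.04  0.02] 27.238564789295197 cup rel [ 139.2 -151.2  -45.8]
235 [122 123 125 126 127 132]
257 [122 123 125 126 127 132]
280 [122 123 125 126 127 132]
```

apply_moves([
  [0,0,0.01,0],
  [0,0,0,0],
  [0,0,0,0],
])

```text
time_s: 28.35
eef_pos: [486.0, 137.7, 24.3]
eef_rot: [0.967, 0.256, -0.0, 0.0]
contact_force: [0.2, -0.5, 7.4]
finger_gap: 76.7
grasp_force: 27.8
```

apply_moves([
  [0,0,0,0],
  [0,0,0,0],
  [0,0,0,0],
  [0,0,0,0],
  [0,0,0,0],
], fingers=1)

```text
time_s: 28.85
eef_pos: [486.4, 138.0, 23.9]
eef_rot: [0.967, 0.256, -0.0, 0.0]
contact_force: [-0.2, -0.4, 0.9]
finger_gap: 85.5
grasp_force: 0.0
```

apply_moves([
  [0,0,-0.1,0],
  [0,0,-0.2,0],
  [0,0,-0.3,0],
  [0,0,-0.5,0],
  [0,0,-0.6,0],
  [0,0,-0.6,0],
  [0,0,-0.6,0],
  [0,0,-0.3,0],
  [0,0,0,0],
  [0,0,0,0],
])

```text
time_s: 29.85
eef_pos: [486.4, 137.9, 184.4]
eef_rot: [0.967, 0.256, 0.0, 0.0]
contact_force: [0.8, 0.0, 0.1]
finger_gap: 85.6
grasp_force: 0.0
```

Run:
```python
from h import *
o=get_obs(); im=snapshot("wrist"); t=snapshot("top"); print(o["time_s"],o["eef_pos"],o["contact_force"],o["finger_gap"])
m=best("cup","top"); P=outline(m,70,"top")[:,:2].astype(np.float32); print("cup",cv2.minEnclosingCircle(P))
g=best("tray","wrist"); a=axis(g,20,"wrist",o); print(a)
for n in("wrist","top"):
    for d in masks_of("back_roller_1",n): print(n,round(d["p"],2),np.round(d["uv"]),d["pixels"].sum(), back([d["uv"]],10,n,o).round())
ys,xs=g.nonzero(); y0,y1,x0,x1=ys.min(),ys.max(),xs.min(),xs.max()
q=cv2.resize(cv2.cvtColor(im,7)[y0-4:y1+4,x0-4:x1+4],(60,50),interpolation=3)
for r in q: print("".join(" .:-=+*#%@"[min(9,int(v/25.6))] for v in r))
```

```text
29.85 [486.37057681 137.86680267 184.39100465] [0.82385395 0.04060096 0.10534798] 85.60420971136317
cup ((534.1787109375, 340.0898742675781), 73.71261596679688)
(array([485.67211914, 136.46061707]), 126.754150390625, 90.80995178222656, 26.433889389038086)
wrist 0.97 [256. 133.] 860 [[520. 158.  10.]]
wrist 0.95 [259. 146.] 779 [[509. 148.  10.]]
wrist 0.82 [261. 159.] 827 [[498. 140.  10.]]
wrist 0.69 [392.  91.] 922 [[627.  56.  10.]]
.........:..................................................
..:....::...................................................
......:+#############*+++++++++++++*****************+:......
..:....#@%@@@@@@@@@@@%%%%%%%%%%%%%%%%%%%%%%%%%%%%%*##-......
....:..#@*#@@@@@@@@@@@%%%%%%%%%%%%%%%%%%%%%%%%%%%%+*#:......
.......#@*%@@@@@@@@@@@%%%%%%%%%%%%%%%%%%%%%%%%%%%%+*#:......
.......#@*#%**+**+***+++++++++++++++++++++++++++#%+*#:......
...:...*@**+=========---------------------------+%+*#:......
..:..:.+@*****++++++=---------------------------+%+*#:......
.......=@**#********+---------------------------+%+##.......
.......-@***++++++==----------------------------+%
[... 1689 characters left out ...]
%%%%%%%%%%%%%%%%%*+#=........
....:::.:%@*@@@@@@@@@@@@@@@@@%%%%%%%%%%%%%%%%%%%*+#=........
..:.:.:.:%@*%@@@@@@@@@@@@@@@@%%%%%%%%%%%%%%%%%%%**#-........
..::...::%@*%@@@@@@@@@@@@@@@@%%%%%%%%%%%%%%%%%%%**#-........
::.:..:::#@*%@@@@@@@@@@@@@@@@%%%%%%%%%%%%%%%%%%%**#:........
:.::...::#@#%@@@@@@@@@@@@@@@@%%%%%%%%%%%%%%%%%%%**#:........
..:...::.*@#@@@@@@@@@@@@@@@@@%%%%%%%%%%%%%%%%%%%**#:........
.::::..::+@#%@@@@@@@@%%%%%%%%%%%%%%%%%%%%%%%%%%%**#:........
.:.:....:=@#@@@@@@@@@%%%%%%%%%%%%%%%%%%%%%%%%@@%**#:........
...:::...=@*-------:::::::::::::::::::::::::::::-*#.........
.........-@+:.::.................................**.........
.:.::.:..:-:::::.................................::.........
```

The tray is level on the worktop with an empty front bay and three rollers in the back bay. The cup is within about 3 mm of where it was first measured. Handing in.

```bash
python3 -c "
from bench import *
print(finish_job())"
```

```text
the job is handed in; nothing more can be done
None
```

The front three rollers are in the cup, the back three are still in the tray, and the tray is set down level, clear of the other things and released; I handed the job in at about 30 s of the 61 s allowed, with the cup within about 3 mm of its first measured spot (a 2 mm-class measurement).

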